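Turn a cast cover over in the cleaning tray

ROBOT

A 7-joint arm with a two-finger parallel gripper is mounted at the origin on a cart in front of the work surface, level with it; the furniture and walls round the work are solid. World frame = base frame: x ahead of the robot, y to its left, z up, the work surface at z = 0. Lengths are in m, angles in rad, forces in N, time in s.
With the tool pointing down it reaches from about 0.4 to 0.85 m from the base axis. Payload 4.4 kg.
Tool frame: the origin (TCP) lies between the finger pads; the fingertips stand robot.nose_length ahead of it and the grasp point (between the pads) lies 6 mm ahead of it (robot.nose_length is the distance from the TCP to the fingertips, in m); z points along the fingers, y is the line along which they close (so a half turn about z gives the same grasp; the last joint's range is limited). The gripper opens to 94 mm and grips with 3 to 60 N. Pads are 16 mm wide; open, the fingers measure 119 mm over their backs; the gripper's body (75 mm by 177 mm) begins 78 mm behind the grasp point.
Start: joints at [-1.382, 0.628, 0.038, 1.517, -0.027, 0.996, -0.02], TCP at [0.164, 0.629, 0.205] pointing down, gripper open.
Joint ranges: [-3.06, 3.06], [-0.37, 2.12], [-1.25, 1.32], [0.18, 2.47], [-1.1, 4.24], [0.23, 1.98], [-2.94, 2.94]. Speed limits (rad/s): [2.57, 2.57, 3.14, 3.14, 3.14, 3.14, 3.14].

INTERFACE

Orientations are given as a rotation vector (axis times angle).
In Python, from workcell import robot, vision, nets gives the robot as it stands.
- The arm moves only by the tool carry_out, never from a script. Its argument "plan" is a list of rows, each an object of numbers: "gripper": the finger opening in m, from 0 to 0.094; "dx", "dy", "dz": the shift along the tool's x, y, z in m; "spin": the turn about the tool's z in rad. In form: [{"gripper": .., "dx": .., "dy": .., "dz": .., "spin": ..}, ...]. A call has 1 to 10 rows; each row is the pose to reach, as a shift and turn from the pose commanded when the call began, along the tool's axes at that moment; what a row does not reach only later rows make up. A row lasts 1/10 s, in which the tool goes at most 50 mm and 8.59 degrees, less where a joint would pass 70% of its speed; a pose out of reach is approached as far as the arm can. A call with a gripper value outside its range is refused whole. The fingers move at their own pace and stop on an object; the grip force is fixed at half the most. Time passes only in rows, so rows that repeat a pose let the fingers close. It gives the time, the measured TCP pose, the force, the opening and the grip force at its end, in the units of the state.
- robot.get_state(): the state, without advancing time (a new reading comes with each control period).
- vision.capture(name): name is "scene" or "top" or "wrist"; returns a dict with "image" (400x640x3 uint8, red, green, blue), "mtx" (3x3 intrinsics, pixels), "k1" (the pictures are not rectified: a ray, as slopes to the right and down, at radius r is drawn at 1 + k1 r^2 times it, then the intrinsics apply), "T" (4x4, takes a point from camera to world coordinates); the wrist camera has in their place "mount" (4x4, takes a point from camera to tool coordinates, whose origin is the TCP and whose axes are the flange's). Camera axes: x right, y down, z forward; pixel columns grow to the right and rows downward; lengths in m; the calibration is good to about 2 mm. A picture is of the moment at which its call begins: read the wrist's pose just before it. There is no depth.
- robot.finish_job(): hands the job in; it is judged then, once.
Trained networks look in the newest picture that a camera, given by its name, has taken for a name from the list of things; names that differ only in an ending like _2 or _b are one class to them, and where a whole thing is asked for, a point or a joint stands for the part that bears it (a point fixed in the world has none). Each returns a list of dicts, best first, with "confidence" (0 to 1); they miss things now and then, are a little off and sometimes report something else, mostly with a low value. They report only what shows in the picture. A call takes as long as a camera call. They do not tell look-alikes from the thing itself.
- nets.boxes_of(camera, thing): "point" ([row, column] in pixels, amid what is visible of it).
The state is a dict: "time_s": time; "joint_positions": joint angles; "dq": joint speeds; "joint_torque": joint torques, N m; "eef_pos": TCP position; "orientation": TCP orientation; "wrist_force": force on the tool from outside, world axes, zero at the start; "ft_torque": the same for the moment, N m; "finger_gap": finger opening in m; "gripper_force": force on a finger pad.
Only numpy, scipy, OpenCV 4.12 (cv2) and the standard library are available. Lean on these libraries where they do the work, as an engineer would, in place of code of your own. Each camera call takes 0.05 s, during which the arm holds its last target. There are 200 camera calls.

TASK

The cast cover plate in the steel tray is to be scraped, but it lies with its gasket face down. Without gripping or lifting it, push it gently with the fingertips, away from the robot, up the sloping far side of the tray until it stands on its edge at the foot of that side, leaning back on the rim; then reach behind its upper edge and tip it over towards the robot so that it drops gasket face up. Last, draw it towards the robot until it lies flat and square against the stop bar, and leave the bolts and the spark plug in the tray where they are.

Things in the scene. Friction and masses are not known exactly. Their poses are not given: they have to be found in the camera images.
- tray: Open tray of dull sheet steel, fixed, its long sides across the robot's view. Origin: centre of its underside, on the bench top; x runs from the near to the far long side, y to the left along it, z up. Inner floor 3 mm above the bench top, flat from x = -105 to +105 mm and y = -175 to +175 mm. All four sides flare outwards.
- stop_bar (a point): Middle of the far face of the stop bar, a light flat bar 14 mm wide and 8 mm high that runs across the tray's floor near the robot's side. The point is at x = -75 mm in the tray, 7 mm above the bench top.
- far_foot (a point): Middle of the far side's foot, where the tray's floor ends (x = +105 mm). From here the side curves up and outwards: 28 degrees from level at first, then 40, 50, 56, 62 and 68 degrees near the rim.
- far_rim (a point): Middle of the rolled rim of the far side, 41 mm beyond the foot and 57 mm above the bench top. The bench behind it is free for 80 mm or more.
- cover: Grey cast plate 98 mm (its x) by 120 mm (its y), 0.13 to 0.23 kg. Origin: centre of the gasket face; z points out of the outside: up at the start, down at the end. Flange 8 mm thick, 10 mm over the outside's low bosses, on which it lies once turned. Gasket face: bright rim 12 mm wide with scraps of gasket round a hollow 74 x 96 mm, 5 mm deep, where fingertips can push it along.
- edge_a (a point): Middle of the cover's +x edge, half way through the flange: the far edge at the start, the upper edge when the cover leans. It is then 78 to 84 mm above the bench top, 21 to 27 mm above the rim and 52 to 58 mm beyond the foot. Drawn from behind towards the robot (it rises some 20 mm on the way, best let the fingers rise with it) it passes upright and falls over by itself.
- edge_b (a point): Middle of the cover's -x edge, the near edge at the start, 30 mm or more from the stop bar, and the lower edge as the cover leans. A level push of 3 to 15 N low on its middle makes the cover climb; when the fingertips' front is about 6 mm short of the foot the cover leans on the rim at 49 to 54 degrees and stays when let go.
- edge_c (a point): Middle of the cover's edge at its +y end.
- edge_d (a point): Middle of the cover's edge at its -y end.
- bolt_l: Rusty cylinder head bolt, 110 mm long, 25 mm wide, 20 mm high, lying along x on the tray's floor at the left or right end, about 150 mm from the tray's middle. Origin: centre of its underside. Not to be disturbed.
- bolt_r: Another such bolt, 109 mm long, 20 mm wide and high, at the other end. Not to be disturbed.
- plug: Used white spark plug, 78 mm long, 18 mm thick, lying along x on the tray's floor right of the cover, about 114 mm from the tray's middle. Origin: centre of its underside. Not to be disturbed.
There are look-alikes about, which are no part of the job. Of the things like the cover, leave any that is blue or purple; of the rest the larger one is meant.

How it is judged:
On the way, in this order (a step that is already met when the one before it is completed fails the run):
1. the cover, pushed up the far side, stands leaning on it, tilted 40 to 75 degrees, its lower edge within 20 mm of the foot (angle between cover's own z axis and vertical between 0.7 and 1.31 rad and x of edge_b in the frame of tray above 0.085 m), for 0.2 s.
2. the cover has been tipped over towards the robot and lies gasket face up (angle between cover's own z axis and vertical above 2.95 rad), for 0.2 s.
At the end, for the whole second after the job is handed in: The cover lies still and flat on the tray's floor, gasket face up (within 4.5 degrees), its edge against the stop bar (gap at most 5 mm) and square to it (within 4 degrees) (angle between cover's own z axis and vertical above 3.06 rad and z of cover in the frame of tray below 0.017 m and x of cover in the frame of tray between -0.03 and -0.021 m and angle between the x axis of cover and the x axis of tray, either way round below 0.07 rad and linear speed of cover below 0.01 m/s); the robot touches nothing.
It fails at once if the cover is lifted or carried: all of its edges are more than 22 mm above the tray's floor (height (world z) of each of edge_a, edge_b, edge_c, edge_d above 0.025 m).
It fails at once if the cover is squeezed or rammed with over 35 N (contact force between cover and the fingers above 35 N).
It fails at once if a bolt or the spark plug in the tray is moved more than 15 mm (distance of any of bolt_l, bolt_r, plug from where it was at the start of the episode above 0.015 m).
It also fails if it takes over 58 s, if anything falls off the work surface, if the arm or the gripper's body presses on something with over 40 N, if the wrist force passes 120 N, or if a joint passes its speed limit or range.

## Working session

There is one attempt and no reset: what is moved stays moved. The work goes in short steps, Python scripts to look and compute and a tool call to move; the robot and the scene stay as the last step left them, time stands still between calls to the robot, and variables do not carry over. Pictures are saved under pics/ and viewed, at most 10 in all, crops included, and the job is handed in when it is done.

Besides the shell and the picture viewer there is one more tool, called in YAML: its name, and indented under it one key for each argument. carry_out: Moves the arm, as the interface text tells. Its arguments: {"type":"object","properties":{"plan":{"type":"array","items":{"type":"object","properties":{"gripper":{"type":"number"},"dx":{"type":"number"},"dy":{"type":"number"},"dz":{"type":"number"},"spin":{"type":"number"}}}}},"required":["plan"]}

```bash
mkdir -p pics; ls; cat > h.py <<'E'
import numpy as np, cv2
from workcell import robot, vision, nets
from scipy.spatial.transform import Rotation as R
def toolT(s):
    T=np.eye(4);T[:3,:3]=R.from_rotvec(s["orientation"]).as_matrix();T[:3,3]=s["eef_pos"];return T
def cap(name):
    s=robot.get_state(); c=vision.capture(name)
    if "T" not in c: c["T"]=toolT(s)@c["mount"]
    return c
def ray(c,uv):
    p=np.linalg.inv(c["mtx"])@[uv[0],uv[1],1]; d=p[:2]; u=d.copy()
    for _ in range(20): u=d/(1+c["k1"]*(u@u))
    T=np.array(c["T"]); return T[:3,3],T[:3,:3]@[u[0],u[1],1]
def atz(c,uv,z):
    o,d=ray(c,uv); return o+d*(z-o[2])/d[2]
def proj(c,P):
    q=np.linalg.inv(c["T"])@np.append(P,1); u=q[:2]/q[2]; u=u*(1+c["k1"]*(u@u)); return (c["mtx"]@[u[0],u[1],1])[:2]
def save(im,f): cv2.imwrite("pics/"+f,im[:,:,::-1])
E
python3 - <<'E'
from h import *
s=robot.get_state();print({k:np.round(v,3) for k,v in s.items()}, robot.nose_length)
for n in ["scene","top"]:
    c=cap(n);save(c["image"],n+"0.png");print(n,np.round(c["T"],3).tolist(),c["k1"])
    for t in ["cover","tray","stop_bar","bolt_l","plug","far_rim"]:
        for r in nets.boxes_of(n,t)[:4]: print(t,np.round(r["point"]),round(r["confidence"],2),np.round(atz(c,r["point"][::-1],0.008),3))
E
```

```text
pics
{'time_s': np.float64(0.0), 'joint_positions': array([-1.382,  0.629,  0.038,  1.518, -0.027,  0.996, -0.02 ]), 'dq': array([ 0.001,  0.002,  0.001, -0.001, -0.   , -0.001, -0.   ]), 'joint_torque': array([ 0.0000e+00, -5.4974e+01,  1.1440e+00, -1.8664e+01, -5.2000e-02,
        2.4000e-02,  0.0000e+00]), 'eef_pos': array([0.164, 0.628, 0.204]), 'orientation': array([-3.990e-01, -3.116e+00,  3.000e-03]), 'wrist_force': array([0.488, 0.018, 0.197]), 'ft_torque': array([ 0.018, -0.032, -0.041]), 'gripper_force': np.float64(0.0), 'finger_gap': np.float64(0.094)} 0.025
scene [[0.594, -0.507, 0.625, -0.096], [-0.805, -0.359, 0.473, -0.461], [-0.015, -0.784, -0.621, 0.702], [0.0, 0.0, 0.0, 1.0]] 0.0078117302539941836
cover [166. 241.] 0.85 [0.598 0.376 0.008]
cover [222. 323.] 0.76 [0.531 0.002 0.008]
cover [191. 204.] 0.75 [0.44  0.37  0.008]
cover [296. 440.] 0.65 [ 0.486 -0.342  0.008]
tray [235. 331.] 0.63 [ 0.502 -0.042  0.008]
tray [221. 322.] 0.2 [0.535 0.009 0.008]
stop_bar [235. 331.] 0.75 [ 0.504 -0.041  0.008]
bolt_l [257. 363.] 0.57 [ 0.485 -0.148  0.008]
bolt_l [199. 286.] 0.51 [0.552 0.148 0.008]
far_rim [209. 334.] 0.83 [0.592 0.012 0.008]
far_rim [220. 325.] 0.5 [0.541 0.004 0.008]
top [[0.005, -0.99, 0.144, 0.375], [-1.0, -0.008, -0.018, 0.038], [0.019, -0.144, -0.989, 1.266], [0.0, 0.0, 0.0, 1.0]] -0.06044027876796279
cover [222. 452.] 0.87 [ 0.5   -0.326  0.008]
cover [210. 327.] 0.85 [0.53  0.021 0.008]
cover [187. 198.] 0.77 [0.592 0.38  0.008]
cover [242. 203.] 0.64 [0.438 0.36  0.008]
tray [225. 327.] 0.67 [0.488 0.021 0.008]
stop_bar [231. 332.] 0.79 [0.472 0.007 0.008]
bolt_l [208. 281.] 0.68 [0.534 0.148 0.008]
bolt_l [229. 387.] 0.68 [ 0.479 -0.142  0.008]
bolt_l [209. 330.] 0.6 [0.532 0.013 0.008]
plug [234. 372.] 0.39 [ 0.464 -0.101  0.008]
far_rim [229. 332.] 0.81 [0.477 0.007 0.008]
```

```bash
python3 - <<'E'
from h import *
a=cv2.imread("pics/top0.png")
cv2.imwrite("pics/top0c.png",cv2.resize(a[130:290,160:480],(800,400),interpolation=cv2.INTER_CUBIC))
b=cv2.imread("pics/scene0.png")
cv2.imwrite("pics/scene0c.png",cv2.resize(b[130:330,160:480],(800,500),interpolation=cv2.INTER_CUBIC))
E
```

```text
(no output)
```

View pics/top0c.png

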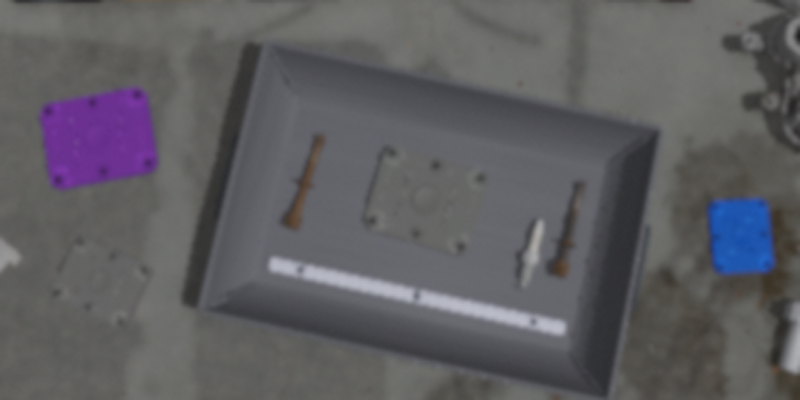

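View pics/scene0c.png

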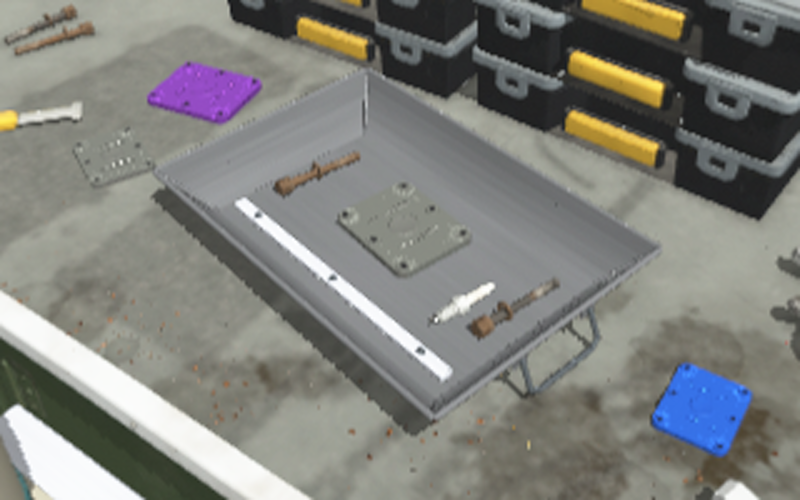

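Cover-like things in the top view: purple at px (200,185), small grey on the bench at px (200,242), blue at px (457,225) and the grey cover in the tray at px (330,210). The tray one is meant: it is neither blue nor purple, and it is the larger of the two greys. Next I'll measure the bar and cover from the top view.

```bash
python3 - <<'E'
from h import *
c=cap("top"); im=c["image"].astype(int)
m=((im.min(2)>165)).astype(np.uint8)
n,l,st,ce=cv2.connectedComponentsWithStats(m)
for i in range(1,n):
    if st[i,4]>100:
        r=cv2.minAreaRect(np.argwhere(l==i)[:,::-1].astype(np.float32)); print(st[i],r)
        b=cv2.boxPoints(r)
        P=np.array([atz(c,p,0.011) for p in b]);print(np.round(P,4))
        print("ctr",atz(c,ce[i],0.011))
# other points from crop
for nme,uv,z in [("cv_nl",(365,225),.011),("cv_fl",(378,150),.011),("cv_fr",(487,178),.011),("cv_nr",(465,254),.011),("rimFL",(265,45),.057),("rimFR",(658,130),.057),("plug",(532,253),.01),("bl",(305,182),.01),("br",(570,228),.01)]:
    print(nme,np.round(atz(c,(160+uv[0]/2.5,130+uv[1]/2.5),z),4))
E
```

```text
[282 237  43  13 167] ((303.12939453125, 242.91763305664062), (43.38609313964844, 3.6878175735473633), 12.528807640075684)
[[0.4465 0.1451 0.011 ]
 [0.4563 0.1431 0.011 ]
 [0.4315 0.0276 0.011 ]
 [0.4217 0.0297 0.011 ]]
ctr [0.4389796  0.08636735 0.011     ]
[328 247  44  13 169] ((349.67327880859375, 253.232666015625), (43.7060546875, 3.870298385620117), 12.724355697631836)
[[ 0.4194  0.0187  0.011 ]
 [ 0.4297  0.0165  0.011 ]
 [ 0.4042 -0.0996  0.011 ]
 [ 0.394  -0.0972  0.011 ]]
ctr [ 0.41174069 -0.04059607  0.011     ]
[  0 319  30   8 120] ((14.5, 322.5), (29.0, 7.0), 0.0)
[[0.2043 0.9088 0.011 ]
 [0.223  0.9104 0.011 ]
 [0.2252 0.8276 0.011 ]
 [0.2066 0.8261 0.011 ]]
ctr [0.21133193 0.88363494 0.011     ]
[ 150  321  490   12 4191] ((394.5121765136719, 326.8158874511719), (10.743152618408203, 489.0009460449219), 89.86978912353516)
[[ 0.2242  0.4932  0.011 ]
 [ 0.2247 -0.8478  0.011 ]
 [ 0.1955 -0.8459  0.011 ]
 [ 0.1961  0.4918  0.011 ]]
ctr [ 0.21646111 -0.17500853  0.011     ]
[ 275  354  118   46 2303] ((333.4999694824219, 376.4999694824219), (116.99998474121094, 44.99999237060547), 0.0)
[[ 0.0295  0.1552  0.011 ]
 [ 0.1449  0.1571  0.011 ]
 [ 0.1454 -0.1531  0.011 ]
 [ 0.0294 -0.1523  0.011 ]]
ctr [ 0.11087312 -0.04454915  0.011     ]
cv_nl [0.5017 0.0793 0.011 ]
cv_fl [0.5851 0.066  0.011 ]
cv_fr [ 0.5548 -0.0547  0.011 ]
cv_nr [ 0.4706 -0.0304  0.011 ]
rimFL [0.6913 0.1883 0.057 ]
rimFR [ 0.6019 -0.2358  0.057 ]
plug [ 0.4723 -0.104   0.01  ]
bl [0.5488 0.146  0.01  ]
br [ 0.5001 -0.1461  0.01  ]
```

carry_out:
  plan:
    - {"dx": -0.05, "dy": -0.05, "dz": -0.01, "gripper": 0.06}
    - {"dx": -0.1, "dy": -0.1, "dz": -0.02, "gripper": 0.06}
    - {"dx": -0.15, "dy": -0.16, "dz": -0.04, "gripper": 0.06}
    - {"dx": -0.2, "dy": -0.21, "dz": -0.06, "gripper": 0.06}
    - {"dx": -0.25, "dy": -0.265, "dz": -0.08, "gripper": 0.06}
    - {"dx": -0.3, "dy": -0.32, "dz": -0.1, "gripper": 0.06}
    - {"dx": -0.35, "dy": -0.37, "dz": -0.1, "gripper": 0.06}
    - {"dx": -0.4, "dy": -0.42, "dz": -0.1, "gripper": 0.06}
    - {"dx": -0.45, "dy": -0.48, "dz": -0.1, "gripper": 0.06}
    - {"dx": -0.45, "dy": -0.51, "dz": -0.1, "gripper": 0.06}

```text
schema error: expected keys gripper, dx, dy, dz, spin
```

carry_out:
  plan:
    - {"dx": -0.05, "dy": -0.05, "dz": -0.01, "spin": 0, "gripper": 0.06}
    - {"dx": -0.1, "dy": -0.1, "dz": -0.02, "spin": 0, "gripper": 0.06}
    - {"dx": -0.15, "dy": -0.16, "dz": -0.04, "spin": 0, "gripper": 0.06}
    - {"dx": -0.2, "dy": -0.21, "dz": -0.06, "spin": 0, "gripper": 0.06}
    - {"dx": -0.25, "dy": -0.265, "dz": -0.08, "spin": 0, "gripper": 0.06}
    - {"dx": -0.3, "dy": -0.32, "dz": -0.1, "spin": 0, "gripper": 0.06}
    - {"dx": -0.35, "dy": -0.37, "dz": -0.1, "spin": 0, "gripper": 0.06}
    - {"dx": -0.4, "dy": -0.42, "dz": -0.1, "spin": 0, "gripper": 0.06}
    - {"dx": -0.45, "dy": -0.48, "dz": -0.1, "spin": 0, "gripper": 0.06}
    - {"dx": -0.45, "dy": -0.51, "dz": -0.1, "spin": 0, "gripper": 0.06}

```text
time_s: 1.75
eef_pos: [0.3973, 0.1944, 0.2907]
orientation: [0.399, 3.115, 0.002]
wrist_force: [1.0, 0.6, 0.4]
finger_gap: 0.06
gripper_force: 0.0
```

carry_out:
  plan:
    - {"dx": -0.03, "dy": -0.04, "dz": 0, "spin": -0.02, "gripper": 0.06}
    - {"dx": -0.06, "dy": -0.08, "dz": 0, "spin": -0.04, "gripper": 0.06}
    - {"dx": -0.09, "dy": -0.12, "dz": 0, "spin": -0.04, "gripper": 0.06}
    - {"dx": -0.11, "dy": -0.147, "dz": 0, "spin": -0.04, "gripper": 0.06}
    - {"dx": -0.11, "dy": -0.147, "dz": 0, "spin": -0.04, "gripper": 0.06}
    - {"dx": -0.11, "dy": -0.147, "dz": 0, "spin": -0.04, "gripper": 0.06}

```text
time_s: 2.35
eef_pos: [0.4655, 0.0259, 0.2899]
orientation: [-0.339, -3.123, -0.001]
wrist_force: [0.5, 0.4, 0.9]
finger_gap: 0.0596
gripper_force: 0.0
```

```bash
python3 - <<'E'
from h import *
c=cap("wrist");save(c["image"],"w1.png");s=robot.get_state();print(np.round(s["eef_pos"],4),np.round(toolT(s)[:3,:3],3).tolist())
np.savez("w1",T=c["T"],mtx=c["mtx"],k1=c["k1"]);print(np.round(c["mount"],3).tolist())
for t in ["cover","edge_a","edge_b","edge_c","edge_d","stop_bar","far_foot","bolt_l","plug"]:
    for r in nets.boxes_of("wrist",t)[:3]: print(t,np.round(r["point"]),round(r["confidence"],2),np.round(atz(c,r["point"][::-1],0.007),3))
E
```

```text
[0.4652 0.027  0.2899] [[-0.977, 0.212, -0.0], [0.212, 0.977, 0.001], [0.001, 0.001, -1.0]]
[[-0.001, -0.962, -0.273, 0.079], [1.0, -0.001, -0.0, 0.0], [-0.0, -0.273, 0.962, -0.181], [0.0, 0.0, 0.0, 1.0]]
cover [233.  82.] 0.91 [ 0.495 -0.34   0.007]
cover [ 82. 574.] 0.73 [0.436 0.366 0.007]
cover [199. 582.] 0.68 [0.599 0.375 0.007]
edge_a [ 85. 577.] 0.87 [0.441 0.37  0.007]
edge_a [207. 324.] 0.84 [0.532 0.014 0.007]
edge_a [232.  82.] 0.82 [ 0.494 -0.34   0.007]
edge_b [ 85. 577.] 0.87 [0.441 0.37  0.007]
edge_b [207. 324.] 0.84 [0.532 0.014 0.007]
edge_b [232.  82.] 0.82 [ 0.494 -0.34   0.007]
edge_c [ 85. 577.] 0.87 [0.441 0.37  0.007]
edge_c [207. 324.] 0.84 [0.532 0.014 0.007]
edge_c [232.  82.] 0.82 [ 0.494 -0.34   0.007]
edge_d [ 85. 577.] 0.87 [0.441 0.37  0.007]
edge_d [207. 324.] 0.84 [0.532 0.014 0.007]
edge_d [232.  82.] 0.82 [ 0.494 -0.34   0.007]
stop_bar [169. 309.] 0.94 [0.473 0.006 0.007]
bolt_l [194. 419.] 0.93 [0.542 0.15  0.007]
bolt_l [203. 207.] 0.57 [ 0.49  -0.147  0.007]
bolt_l [208. 324.] 0.51 [0.533 0.013 0.007]
plug [184. 235.] 0.84 [ 0.473 -0.101  0.007]
```

View pics/w1.png

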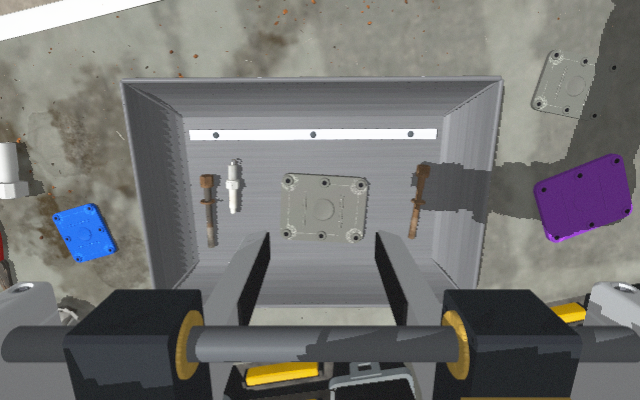

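The wrist view shows the tray square to the tool. The bar lies at rows 129–140, the cover at px (324,207), and the plug and bolts clear of it. I'll check the measured corners on an enlarged crop.

```bash
python3 - <<'E'
from h import *
d=np.load("w1.npz"); c=dict(T=d["T"],mtx=d["mtx"],k1=float(d["k1"]))
im=cv2.imread("pics/w1.png")
w=(im.min(2)>190).astype(np.uint8); w[:120]=0;w[150:]=0;w[:,:180]=0;w[:,450:]=0
b=cv2.boxPoints(cv2.minAreaRect(np.argwhere(w)[:,::-1].astype(np.float32)))
P=np.array([atz(c,p,0.011) for p in b]);print(np.round(P,4))
P=P[np.argsort(P[:,1])]; r=(P[0]+P[1])/2; l=(P[2]+P[3])/2
y=(l-r)[:2];y/=np.linalg.norm(y);x=np.array([y[1],-y[0]]);mid=((l+r)/2)[:2];O=mid+0.082*x
print("yaw",np.degrees(np.arctan2(x[1],x[0])),"len",np.linalg.norm(l-r),"O",O)
# cover: grey-green (low blue) segmentation
f=im.astype(int); m=((f[:,:,1]-f[:,:,0])>2).astype(np.uint8); m[:165]=0;m[250:]=0;m[:,:268]=0;m[:,382:]=0
m=cv2.morphologyEx(m,cv2.MORPH_OPEN,np.ones((3,3)));m=cv2.morphologyEx(m,cv2.MORPH_CLOSE,np.ones((5,5)))
n,lb,st,ce=cv2.connectedComponentsWithStats(m);i=1+np.argmax(st[1:,4]);print(st[i])
q=cv2.boxPoints(cv2.minAreaRect(np.argwhere(lb==i)[:,::-1].astype(np.float32)))
Q=np.array([atz(c,p,0.011)[:2] for p in q]);t=np.c_[(Q-O)@x,(Q-O)@y];print(np.round(t,4),t.mean(0))
np.savez("tray",O=O,x=x,y=y)
cv2.polylines(im,[np.int32(np.round(q))],True,(0,0,255),1);cv2.polylines(im,[np.int32(np.round(b))],True,(0,255,0),1)
for tx,ty,z in [(.105,.175,.003),(.105,-.175,.003),(.146,0,.057),(.105,0,.003)]:
    u=proj(c,np.append(O+tx*x+ty*y,z));print(u);cv2.circle(im,tuple(np.int32(u)),2,(255,0,255),1)
cv2.imwrite("pics/w1c.png",cv2.resize(im[110:310,160:480],(800,500),interpolation=cv2.INTER_CUBIC))
E
```

```text
[[ 0.3859 -0.138   0.011 ]
 [ 0.4569  0.1834  0.011 ]
 [ 0.4701  0.1817  0.011 ]
 [ 0.3985 -0.1422  0.011 ]]
yaw -12.464021835034515 len 0.3304336293581586 O [0.50789092 0.00353328]
[ 280  173   87   70 5522]
[[ 0.0691 -0.0513]
 [-0.0296 -0.043 ]
 [-0.0233  0.075 ]
 [ 0.0762  0.0734]] [0.02308061 0.01351623]
[429.41199221 258.77736707]
[197.77233025 258.82609048]
[312.90310173 303.12005155]
[313.61634993 258.78846866]
```

View pics/w1c.png

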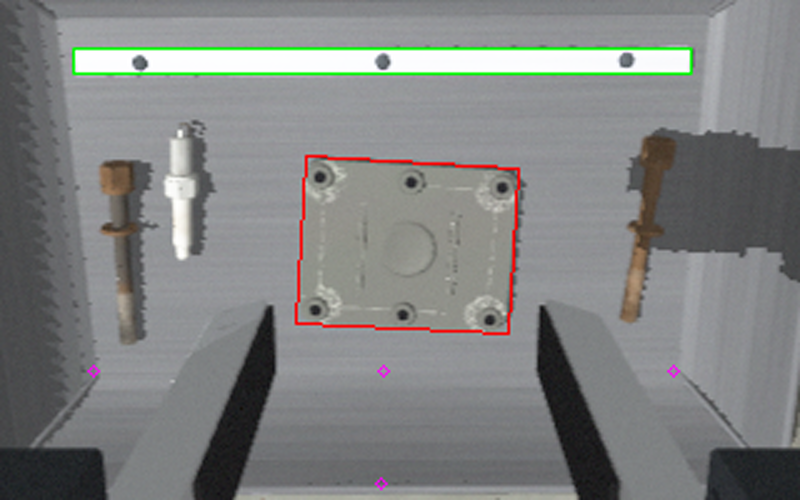

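The tray cover is the larger grey plate, centred at tray (23, 13.5) mm and turned about 3° clockwise. The predicted foot marks fall on the crease, so the tray frame holds. I'll descend between the bar and the cover.

carry_out:
  plan:
    - {"dx": 0.006, "dy": 0, "dz": 0.05, "spin": 0.004, "gripper": 0.06}
    - {"dx": 0.006, "dy": 0, "dz": 0.1, "spin": 0.004, "gripper": 0.06}
    - {"dx": 0.006, "dy": 0, "dz": 0.15, "spin": 0.004, "gripper": 0.06}
    - {"dx": 0.006, "dy": 0, "dz": 0.2, "spin": 0.004, "gripper": 0.06}
    - {"dx": 0.006, "dy": 0, "dz": 0.235, "spin": 0.004, "gripper": 0.06}
    - {"dx": 0.006, "dy": 0, "dz": 0.25, "spin": 0.004, "gripper": 0.06}
    - {"dx": 0.006, "dy": 0, "dz": 0.255, "spin": 0.004, "gripper": 0.06}
    - {"dx": 0.006, "dy": 0, "dz": 0.258, "spin": 0.004, "gripper": 0.06}
    - {"dx": 0.006, "dy": 0, "dz": 0.258, "spin": 0.004, "gripper": 0.06}

```text
time_s: 3.75
eef_pos: [0.4604, 0.0274, 0.0325]
orientation: [0.343, 3.122, 0.0]
wrist_force: [-0.1, 0.2, -1.3]
finger_gap: 0.0604
gripper_force: 0.0
```

```bash
cat >> h.py <<'E'
def tr():
    d=np.load("tray.npz"); s=robot.get_state(); p=np.array(s["eef_pos"]); a=toolT(s)[:3,1]
    yaw=np.degrees(np.arctan2(-a[0],a[1])-np.arctan2(-d["y"][0],d["y"][1]))
    print("t",s["time_s"],"tray xyz mm",np.round(1e3*np.array([(p[:2]-d["O"])@d["x"],(p[:2]-d["O"])@d["y"],p[2]]),1),"yaw",round(yaw,2),"F",np.round(s["wrist_force"],1),"gap",s["finger_gap"])
E
python3 -c "from h import *;tr()"
```

```text
t 3.75 tray xyz mm [-51.6  13.   32.5] yaw -0.07 F [-0.1  0.2 -1.3] gap 0.06041511783565726
```

carry_out:
  plan:
    - {"dx": -0.008, "dy": 0, "dz": 0.001, "spin": 0, "gripper": 0.06}
    - {"dx": -0.013, "dy": 0, "dz": 0.001, "spin": 0, "gripper": 0.06}
    - {"dx": -0.016, "dy": 0, "dz": 0.001, "spin": 0, "gripper": 0.06}
    - {"dx": -0.02, "dy": 0, "dz": 0.001, "spin": 0, "gripper": 0.06}
    - {"dx": -0.024, "dy": 0, "dz": 0.001, "spin": 0, "gripper": 0.06}
    - {"dx": -0.028, "dy": 0, "dz": 0.001, "spin": 0, "gripper": 0.06}
    - {"dx": -0.033, "dy": 0, "dz": 0.001, "spin": 0, "gripper": 0.06}
    - {"dx": -0.038, "dy": 0, "dz": 0.001, "spin": 0, "gripper": 0.06}
    - {"dx": -0.043, "dy": 0, "dz": 0.001, "spin": 0, "gripper": 0.06}
    - {"dx": -0.048, "dy": 0, "dz": 0.001, "spin": 0, "gripper": 0.06}

```text
time_s: 4.75
eef_pos: [0.507, 0.0168, 0.0309]
orientation: [-0.343, -3.123, 0.0]
wrist_force: [-0.1, 0.5, 0.2]
finger_gap: 0.0602
gripper_force: 0.0
```

```bash
python3 -c "from h import *;tr()"
```

```text
t 4.75 tray xyz mm [-3.8 12.7 30.9] yaw -0.07 F [-0.1  0.5  0.2] gap 0.06017076040641731
```

carry_out:
  plan:
    - {"dx": -0.005, "dy": 0, "dz": 0, "spin": 0, "gripper": 0.06}
    - {"dx": -0.01, "dy": 0, "dz": 0, "spin": 0, "gripper": 0.06}
    - {"dx": -0.015, "dy": 0, "dz": 0, "spin": 0, "gripper": 0.06}
    - {"dx": -0.02, "dy": 0, "dz": 0, "spin": 0, "gripper": 0.06}
    - {"dx": -0.024, "dy": 0, "dz": 0, "spin": 0, "gripper": 0.06}
    - {"dx": -0.028, "dy": 0, "dz": 0, "spin": 0, "gripper": 0.06}

```text
time_s: 5.35
eef_pos: [0.5341, 0.0108, 0.0309]
orientation: [-0.343, -3.123, -0.0]
wrist_force: [-0.0, -0.6, 0.1]
finger_gap: 0.0599
gripper_force: 0.0
```

```bash
python3 -c "
from h import *;tr()
c=cap('wrist');save(c['image'],'w2.png')"
```

```text
t 5.35 tray xyz mm [24.1 12.7 30.9] yaw -0.07 F [-0.  -0.6  0.1] gap 0.059939420235854066
```

View pics/w2.png

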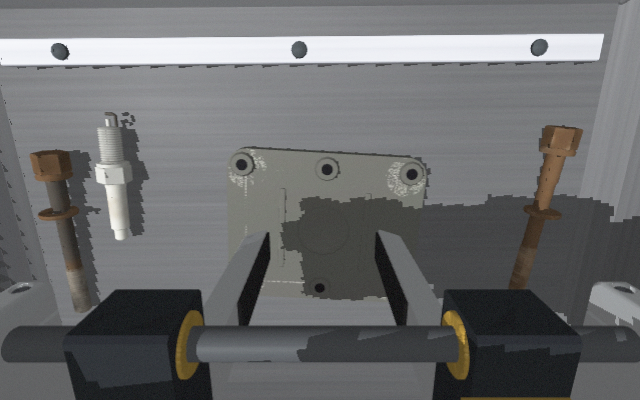

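```bash
python3 - <<'E'
from h import *
c=cap("wrist");d=np.load("tray.npz");s=robot.get_state();T=toolT(s)
f=lambda p,z:np.round(1e3*np.array([(p[:2]-d["O"])@d["x"],(p[:2]-d["O"])@d["y"]]),1)
for u in [(244,147),(425,158),(225,295),(425,300)]: print("cover",u,f(atz(c,u,.011),0))
for u in [(2,66),(603,60),(300,64)]: print("bar near/far",f(atz(c,u,.011),0))
for y in (-.03,.03,-.042,.042):
  for x in (-.008,.008): print("tip",x,y,proj(c,(T@[x,y,.025,1])[:3]))
print(c["mtx"])
t=cap("top");save(t["image"],"t2.png");im=cv2.imread("pics/t2.png");cv2.imwrite("pics/t2c.png",cv2.resize(im[160:270,260:400],(764,600),interpolation=cv2.INTER_CUBIC))
E
```

```text
cover (244, 147) [-27.7 -33.2]
cover (425, 158) [-20.9  74.1]
cover (225, 295) [ 71.3 -52.4]
cover (425, 300) [75.4 81.9]
bar near/far [ -72.7 -164. ]
bar near/far [-75.  167.7]
bar near/far [-73.5   0.8]
tip -0.008 -0.03 [276.13886837 238.25742632]
tip 0.008 -0.03 [275.18992419 215.06211606]
tip -0.008 0.03 [368.0021915  238.17263642]
tip 0.008 0.03 [368.90404236 214.97478445]
tip -0.008 -0.042 [257.76490989 238.27572533]
tip 0.008 -0.042 [256.44570958 215.08020095]
tip -0.008 0.042 [386.37770267 238.15701578]
tip 0.008 0.042 [387.64987102 214.95793265]
[[339.30806725   0.         322.07558449]
 [  0.         339.30806725 196.59474475]
 [  0.           0.           1.        ]]
```

View pics/t2c.png

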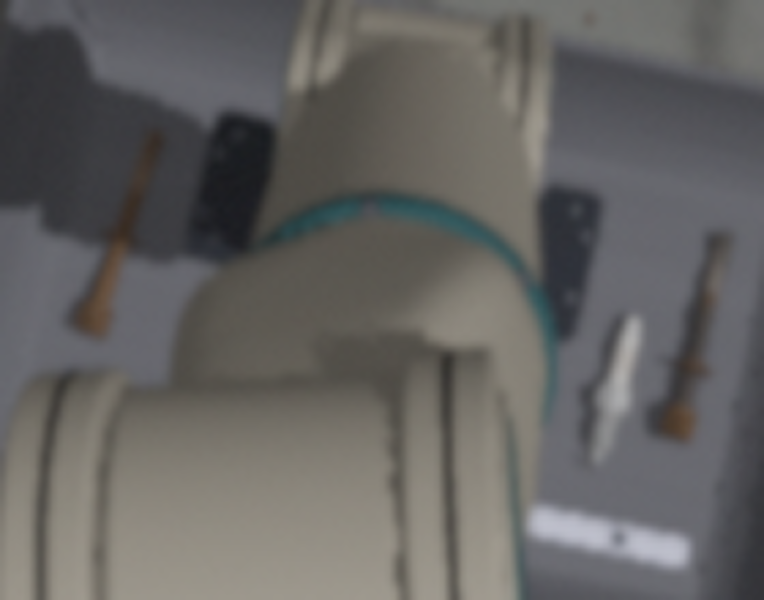

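The picture shows that the cover has not moved: its near edge is still at tray x ≈ -25 mm. The visible tips, with corners at px (269,232) and (376,232), sit nearer the camera than nose_length says, so the fingers passed above it. I'll check the tip position before going on.

View pics/w2c.png

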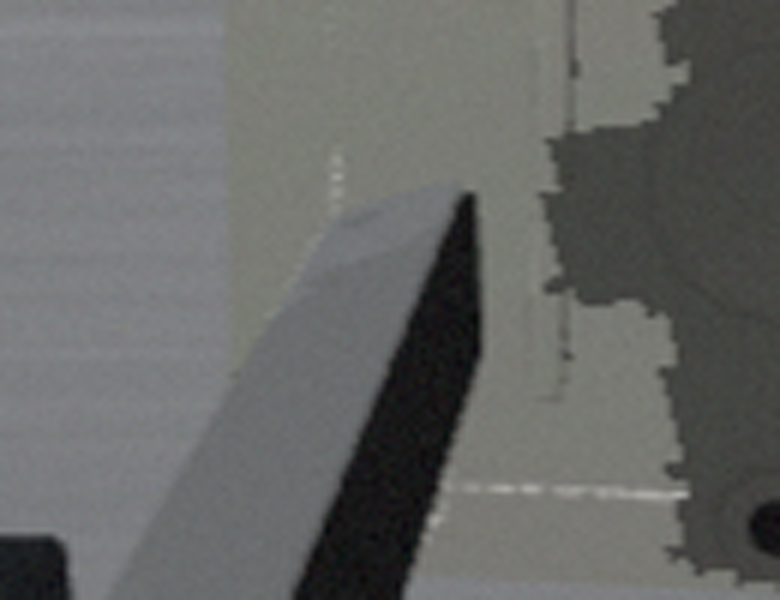

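The crop fits a fingertip about 5 mm behind the TCP, with pads ±8 mm wide and inner faces ±30 mm apart. The tip is therefore about 36 mm up now. I'll back off and feel for the floor gently.

carry_out:
  plan:
    - {"dx": 0.03, "dy": 0, "dz": 0, "spin": 0, "gripper": 0.06}
    - {"dx": 0.06, "dy": 0, "dz": 0, "spin": 0, "gripper": 0.06}
    - {"dx": 0.076, "dy": 0, "dz": 0, "spin": 0, "gripper": 0.06}
    - {"dx": 0.076, "dy": 0, "dz": 0, "spin": 0, "gripper": 0.06}
    - {"dx": 0.076, "dy": 0, "dz": 0.01, "spin": 0, "gripper": 0.06}
    - {"dx": 0.076, "dy": 0, "dz": 0.018, "spin": 0, "gripper": 0.06}
    - {"dx": 0.076, "dy": 0, "dz": 0.022, "spin": 0, "gripper": 0.06}
    - {"dx": 0.076, "dy": 0, "dz": 0.022, "spin": 0, "gripper": 0.06}

```text
time_s: 6.35
eef_pos: [0.4597, 0.027, 0.0079]
orientation: [-0.344, -3.121, 0.001]
wrist_force: [0.5, 0.6, 0.0]
finger_gap: 0.0599
gripper_force: 0.0
```

```bash
python3 -c "from h import *;tr()"
```

```text
t 6.35 tray xyz mm [-52.1  12.5   7.9] yaw -0.1 F [0.5 0.6 0. ] gap 0.05992191156653798
```

carry_out:
  plan:
    - {"dx": 0, "dy": 0, "dz": 0.002, "spin": 0, "gripper": 0.06}
    - {"dx": 0, "dy": 0, "dz": 0.005, "spin": 0, "gripper": 0.06}
    - {"dx": 0, "dy": 0, "dz": 0.005, "spin": 0, "gripper": 0.06}

```text
time_s: 6.65
eef_pos: [0.4597, 0.0273, 0.0038]
orientation: [-0.343, -3.123, 0.0]
wrist_force: [-1.0, 0.2, 1.1]
finger_gap: 0.0598
gripper_force: 0.0
```

carry_out:
  plan:
    - {"dx": 0, "dy": 0, "dz": 0.002, "spin": 0, "gripper": 0.06}
    - {"dx": 0, "dy": 0, "dz": 0.002, "spin": 0, "gripper": 0.06}

```text
time_s: 6.85
eef_pos: [0.4599, 0.0273, 0.0028]
orientation: [0.344, 3.122, 0.0]
wrist_force: [-1.1, 0.3, 8.3]
finger_gap: 0.0597
gripper_force: 4.1
```

carry_out:
  plan:
    - {"dx": 0, "dy": 0, "dz": 0.002, "spin": 0, "gripper": 0.06}
    - {"dx": 0, "dy": 0, "dz": 0.002, "spin": 0, "gripper": 0.06}

```text
time_s: 7.05
eef_pos: [0.46, 0.0272, 0.0026]
orientation: [0.344, 3.121, 0.002]
wrist_force: [-4.6, -0.0, 32.5]
finger_gap: 0.0599
gripper_force: 16.2
```

The floor stops the tips at TCP z ≈ 3 mm, which is the floor's height, so the real fingertip is at the TCP itself. I'll rise to about 6 mm and push.

carry_out:
  plan:
    - {"dx": 0, "dy": 0, "dz": -0.004, "spin": 0, "gripper": 0.06}
    - {"dx": 0, "dy": 0, "dz": -0.006, "spin": 0, "gripper": 0.06}
    - {"dx": 0, "dy": 0, "dz": -0.006, "spin": 0, "gripper": 0.06}

```text
time_s: 7.35
eef_pos: [0.46, 0.0274, 0.0062]
orientation: [0.343, 3.122, 0.0]
wrist_force: [0.6, -0.2, 0.4]
finger_gap: 0.0601
gripper_force: 0.0
```

```bash
python3 -c "from h import *;tr()"
```

```text
t 7.35 tray xyz mm [-51.9  13.    6.2] yaw -0.07 F [ 0.6 -0.2  0.4] gap 0.06014163674909697
```

carry_out:
  plan:
    - {"dx": -0.008, "dy": 0, "dz": 0.0, "spin": 0, "gripper": 0.06}
    - {"dx": -0.013, "dy": 0, "dz": 0.0, "spin": 0, "gripper": 0.06}
    - {"dx": -0.016, "dy": 0, "dz": 0.0, "spin": 0, "gripper": 0.06}
    - {"dx": -0.019, "dy": 0, "dz": 0.0, "spin": 0, "gripper": 0.06}
    - {"dx": -0.022, "dy": 0, "dz": 0.0, "spin": 0, "gripper": 0.06}
    - {"dx": -0.026, "dy": 0, "dz": 0.0, "spin": 0, "gripper": 0.06}
    - {"dx": -0.03, "dy": 0, "dz": 0.0, "spin": 0, "gripper": 0.06}
    - {"dx": -0.035, "dy": 0, "dz": 0.0, "spin": 0, "gripper": 0.06}
    - {"dx": -0.04, "dy": 0, "dz": 0.0, "spin": 0, "gripper": 0.06}
    - {"dx": -0.045, "dy": 0, "dz": 0.0, "spin": 0, "gripper": 0.06}

```text
time_s: 8.35
eef_pos: [0.5041, 0.0175, 0.006]
orientation: [0.343, 3.123, 0.0]
wrist_force: [-1.3, 0.6, -0.1]
finger_gap: 0.0596
gripper_force: 0.4
```

```bash
python3 -c "
from h import *;tr()
c=cap('wrist');save(c['image'],'w3.png')"
```

```text
t 8.35 tray xyz mm [-6.7 12.8  6. ] yaw -0.07 F [-1.3  0.6 -0.1] gap 0.059619921278906154
```

View pics/w3.png

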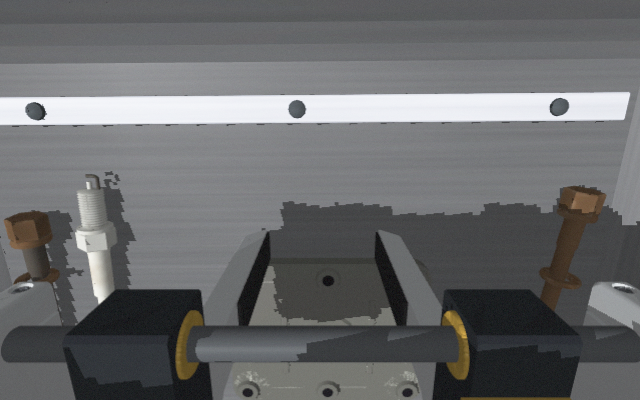

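The near edge now lies square across both fingertips (row ~258, cols 270–385) and the cover is moving. I'll continue.

carry_out:
  plan:
    - {"dx": -0.005, "dy": 0, "dz": 0.0, "spin": 0, "gripper": 0.06}
    - {"dx": -0.01, "dy": 0, "dz": 0.0, "spin": 0, "gripper": 0.06}
    - {"dx": -0.014, "dy": 0, "dz": 0.0, "spin": 0, "gripper": 0.06}
    - {"dx": -0.018, "dy": 0, "dz": 0.0, "spin": 0, "gripper": 0.06}
    - {"dx": -0.022, "dy": 0, "dz": 0.0, "spin": 0, "gripper": 0.06}
    - {"dx": -0.026, "dy": 0, "dz": 0.0, "spin": 0, "gripper": 0.06}
    - {"dx": -0.03, "dy": 0, "dz": 0.0, "spin": 0, "gripper": 0.06}
    - {"dx": -0.034, "dy": 0, "dz": 0.0, "spin": 0, "gripper": 0.06}

```text
time_s: 9.2
eef_pos: [0.5371, 0.0101, 0.0058]
orientation: [-0.343, -3.123, 0.0]
wrist_force: [-3.2, 1.1, -0.4]
finger_gap: 0.06
gripper_force: 1.5
```

carry_out:
  plan:
    - {"dx": -0.004, "dy": 0, "dz": 0.0, "spin": 0, "gripper": 0.06}
    - {"dx": -0.008, "dy": 0, "dz": 0.0, "spin": 0, "gripper": 0.06}
    - {"dx": -0.012, "dy": 0, "dz": 0.0, "spin": 0, "gripper": 0.06}
    - {"dx": -0.016, "dy": 0, "dz": 0.0, "spin": 0, "gripper": 0.06}
    - {"dx": -0.02, "dy": 0, "dz": 0.0, "spin": 0, "gripper": 0.06}
    - {"dx": -0.024, "dy": 0, "dz": 0.0, "spin": 0, "gripper": 0.06}
    - {"dx": -0.028, "dy": 0, "dz": 0.0, "spin": 0, "gripper": 0.06}
    - {"dx": -0.032, "dy": 0, "dz": 0.0, "spin": 0, "gripper": 0.06}

```text
time_s: 10.0
eef_pos: [0.5694, 0.0029, 0.0063]
orientation: [0.343, 3.121, -0.0]
wrist_force: [-0.5, -0.4, -0.7]
finger_gap: 0.0601
gripper_force: 0.6
```

```bash
python3 -c "
from h import *;tr()
c=cap('scene');save(c['image'],'s3.png')"
```

```text
t 10.0 tray xyz mm [60.1 12.7  6.3] yaw -0.08 F [-0.5 -0.4 -0.7] gap 0.06008002348124474
```

```bash
python3 -c "
from h import *
c=cap('wrist');w=c['image'];s=cv2.imread('pics/s3.png')[:,:,::-1]
a=cv2.resize(w[120:400,100:540],(400,255));b=cv2.resize(s[120:320,180:480],(800,345)[0:1]+(345,)) if 0 else cv2.resize(s[130:290,200:460],(560,345))
o=np.zeros((600,560,3),np.uint8);o[:255,:400]=a;o[255:]=b;save(o,'m3.png')"
```

```text
(no output)
```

View pics/m3.png

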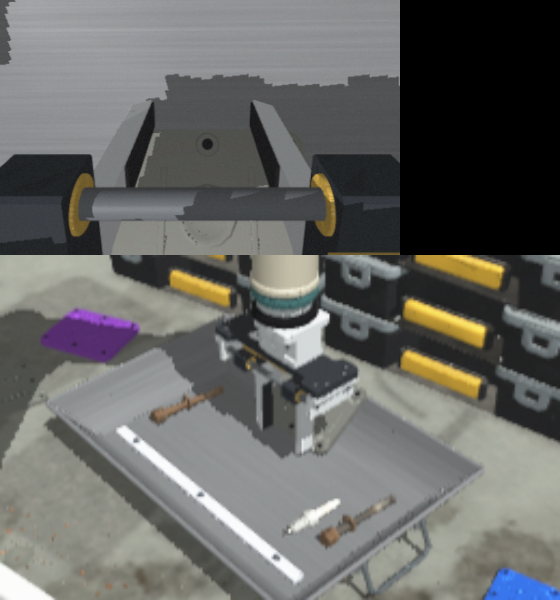

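In the wrist inset the cover's near edge is still against both tips. In the scene inset the cover is tilting up the far side, so the last 30 mm follows.

carry_out:
  plan:
    - {"dx": -0.004, "dy": 0, "dz": 0.0, "spin": 0, "gripper": 0.06}
    - {"dx": -0.008, "dy": 0, "dz": 0.0, "spin": 0, "gripper": 0.06}
    - {"dx": -0.012, "dy": 0, "dz": 0.0, "spin": 0, "gripper": 0.06}
    - {"dx": -0.016, "dy": 0, "dz": 0.0, "spin": 0, "gripper": 0.06}
    - {"dx": -0.019, "dy": 0, "dz": 0.0, "spin": 0, "gripper": 0.06}
    - {"dx": -0.022, "dy": 0, "dz": 0.0, "spin": 0, "gripper": 0.06}
    - {"dx": -0.025, "dy": 0, "dz": 0.0, "spin": 0, "gripper": 0.06}
    - {"dx": -0.027, "dy": 0, "dz": 0.0, "spin": 0, "gripper": 0.06}
    - {"dx": -0.028, "dy": 0, "dz": 0.0, "spin": 0, "gripper": 0.06}

```text
time_s: 11.0
eef_pos: [0.5955, -0.0029, 0.0059]
orientation: [-0.343, -3.123, 0.0]
wrist_force: [-1.6, 0.1, -1.5]
finger_gap: 0.0599
gripper_force: 0.7
```

```bash
python3 -c "from h import *;tr()"
```

```text
t 11.0 tray xyz mm [87.  12.6  5.9] yaw -0.07 F [-1.6  0.1 -1.5] gap 0.05987348547162535
```

carry_out:
  plan:
    - {"dx": -0.002, "dy": 0, "dz": 0.0, "spin": 0, "gripper": 0.06}
    - {"dx": -0.004, "dy": 0, "dz": 0.0, "spin": 0, "gripper": 0.06}
    - {"dx": -0.004, "dy": 0, "dz": 0.0, "spin": 0, "gripper": 0.06}
    - {"dx": -0.004, "dy": 0, "dz": 0.0, "spin": 0, "gripper": 0.06}

```text
time_s: 11.4
eef_pos: [0.5985, -0.0035, 0.0059]
orientation: [-0.343, -3.121, -0.0]
wrist_force: [-3.5, 0.3, 0.6]
finger_gap: 0.06
gripper_force: 1.8
```

```bash
python3 -c "
from h import *;tr()
for n in ('wrist','scene'): save(cap(n)['image'],n+'4.png')"
```

```text
t 11.4 tray xyz mm [90.  12.6  5.9] yaw -0.07 F [-3.5  0.3  0.6] gap 0.060043425479154
```

The push reads 3.5 N with the front 7 mm short of the foot. I'll let go, back off and rise.

carry_out:
  plan:
    - {"dx": 0.004, "dy": 0, "dz": 0, "spin": 0, "gripper": 0.06}
    - {"dx": 0.012, "dy": 0, "dz": 0, "spin": 0, "gripper": 0.06}
    - {"dx": 0.03, "dy": 0, "dz": 0, "spin": 0, "gripper": 0.06}
    - {"dx": 0.05, "dy": 0, "dz": -0.02, "spin": 0, "gripper": 0.06}
    - {"dx": 0.06, "dy": 0, "dz": -0.06, "spin": 0, "gripper": 0.06}
    - {"dx": 0.06, "dy": 0, "dz": -0.1, "spin": 0, "gripper": 0.06}
    - {"dx": 0.06, "dy": 0, "dz": -0.14, "spin": 0, "gripper": 0.06}
    - {"dx": 0.06, "dy": 0, "dz": -0.16, "spin": 0, "gripper": 0.06}
    - {"dx": 0.06, "dy": 0, "dz": -0.16, "spin": 0, "gripper": 0.06}

```text
time_s: 12.4
eef_pos: [0.5436, 0.0092, 0.1695]
orientation: [0.342, 3.114, 0.002]
wrist_force: [1.0, 0.5, -0.1]
finger_gap: 0.0601
gripper_force: 0.0
```

```bash
python3 -c "
from h import *;tr()
W=cap('wrist');w=W['image'];S=cap('scene');s=S['image'];t=np.load('tray.npz')
a=cv2.resize(w[160:400,160:480],(400,300),interpolation=cv2.INTER_CUBIC);b=cv2.resize(s[150:270,260:420],(400,300),interpolation=cv2.INTER_CUBIC)
for n in ('wrist','scene','top'):
    c=cap(n)
    for k in ('cover','edge_a'):
        for r in nets.boxes_of(n,k)[:4]: print(n,k,np.round(r['point']),round(r['confidence'],2))
tt=c['image'];d=cv2.resize(tt[160:260,270:404],(400,300),interpolation=cv2.INTER_CUBIC)
o=np.zeros((600,800,3),np.uint8);o[:300,:400]=a;o[:300,400:]=b;o[300:,:400]=d;save(o,'m4.png')
P=lambda x,y,z:np.append(t['O']+x*t['x']+y*t['y'],z)
for x,z in [(.105,.003),(.160,.081),(.166,.078)]:
    for y in(-.047,.073): print(x,y,np.round(proj(W,P(x,y,z))),np.round(proj(S,P(x,y,z))),np.round(proj(c,P(x,y,z))))
"
```

```text
t 12.4 tray xyz mm [ 33.6  13.2 169.5] yaw -0.08 F [ 1.   0.5 -0.1] gap 0.060118845307234894
wrist cover [214.  12.] 0.96
wrist cover [163. 630.] 0.69
wrist cover [ 10. 632.] 0.67
wrist cover [286. 322.] 0.63
wrist edge_a [287. 322.] 0.85
wrist edge_a [215.  10.] 0.81
wrist edge_a [165. 630.] 0.71
wrist edge_a [ 16. 634.] 0.68
scene cover [192. 356.] 0.96
scene cover [295. 441.] 0.92
scene cover [166. 242.] 0.82
scene cover [194. 206.] 0.76
scene edge_a [165. 240.] 0.92
scene edge_a [189. 202.] 0.9
scene edge_a [190. 349.] 0.83
scene edge_a [292. 440.] 0.64
top cover [241. 200.] 0.98
top cover [220. 455.] 0.83
top cover [188. 200.] 0.56
top edge_a [226. 458.] 0.89
top edge_a [184. 196.] 0.58
top edge_a [242. 200.] 0.56
0.105 -0.047 [267. 241.] [359. 219.] [358. 186.]
0.105 0.073 [376. 240.] [329. 199.] [316. 176.]
0.16 -0.047 [257. 329.] [375. 188.] [365. 160.]
0.16 0.073 [386. 329.] [343. 169.] [321. 150.]
0.166 -0.047 [258. 332.] [376. 188.] [365. 158.]
0.166 0.073 [385. 332.] [345. 169.] [321. 149.]
```

View pics/m4.png

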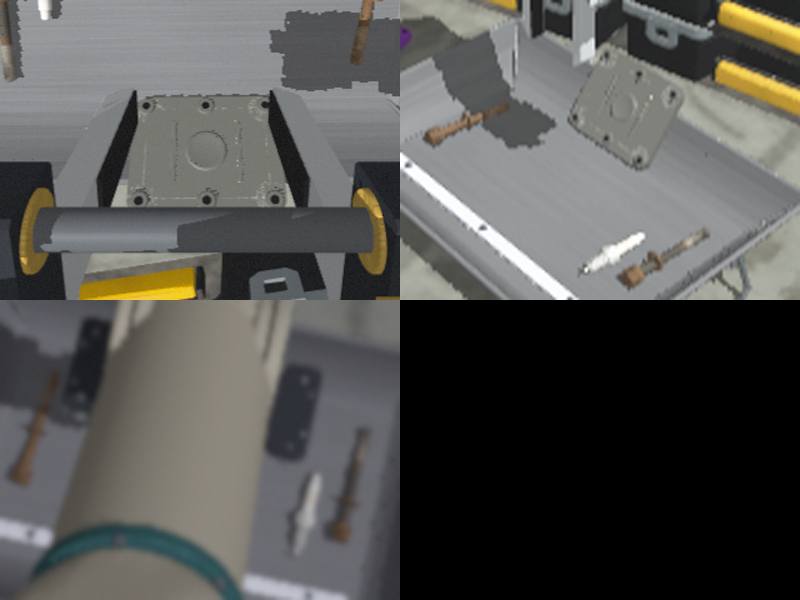

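The cover leans on the rim, square: its upper corners in the scene crop at (685,95) and (600,45) agree with the predicted lean. I'll pass over it and down behind the upper edge.

carry_out:
  plan:
    - {"dx": -0.04, "dy": 0, "dz": 0, "spin": 0, "gripper": 0.06}
    - {"dx": -0.08, "dy": 0, "dz": 0, "spin": 0, "gripper": 0.06}
    - {"dx": -0.12, "dy": 0, "dz": 0, "spin": 0, "gripper": 0.06}
    - {"dx": -0.153, "dy": 0, "dz": 0, "spin": 0, "gripper": 0.06}
    - {"dx": -0.153, "dy": 0, "dz": 0, "spin": 0, "gripper": 0.06}
    - {"dx": -0.153, "dy": 0, "dz": 0, "spin": 0, "gripper": 0.06}
    - {"dx": -0.153, "dy": 0, "dz": 0.03, "spin": 0, "gripper": 0.06}
    - {"dx": -0.153, "dy": 0, "dz": 0.06, "spin": 0, "gripper": 0.06}

```text
time_s: 13.75
eef_pos: [0.6894, -0.0233, 0.1064]
orientation: [0.342, 3.122, 0.001]
wrist_force: [0.2, -0.2, -0.5]
finger_gap: 0.0601
gripper_force: 0.0
```

```bash
python3 -c "
from h import *;tr()"
```

```text
t 13.75 tray xyz mm [183.   13.  106.4] yaw -0.06 F [ 0.2 -0.2 -0.5] gap 0.06008159966792341
```

carry_out:
  plan:
    - {"dx": 0, "dy": 0, "dz": 0.02, "spin": 0, "gripper": 0.06}
    - {"dx": 0, "dy": 0, "dz": 0.038, "spin": 0, "gripper": 0.06}
    - {"dx": 0, "dy": 0, "dz": 0.038, "spin": 0, "gripper": 0.06}
    - {"dx": 0.005, "dy": 0, "dz": 0.038, "spin": 0, "gripper": 0.06}
    - {"dx": 0.01, "dy": 0, "dz": 0.037, "spin": 0, "gripper": 0.06}
    - {"dx": 0.014, "dy": 0, "dz": 0.036, "spin": 0, "gripper": 0.06}
    - {"dx": 0.018, "dy": 0, "dz": 0.034, "spin": 0, "gripper": 0.06}
    - {"dx": 0.023, "dy": 0, "dz": 0.032, "spin": 0, "gripper": 0.06}
    - {"dx": 0.028, "dy": 0, "dz": 0.03, "spin": 0, "gripper": 0.06}

```text
time_s: 14.65
eef_pos: [0.6625, -0.0176, 0.0766]
orientation: [0.343, 3.122, 0.0]
wrist_force: [1.2, -0.7, 1.0]
finger_gap: 0.0602
gripper_force: 0.3
```

```bash
python3 -c "
from h import *;tr()
save(cap('scene')['image'],'s5.png')
for k in ('cover','edge_a'):
    for r in nets.boxes_of('scene',k)[:4]: print(k,np.round(r['point']),round(r['confidence'],2))"
```

```text
t 14.65 tray xyz mm [155.5  12.7  76.6] yaw -0.07 F [ 1.2 -0.7  1. ] gap 0.060242709631790514
cover [194. 202.] 0.94
cover [294. 440.] 0.86
cover [166. 238.] 0.7
cover [193. 350.] 0.69
edge_a [166. 239.] 0.97
edge_a [189. 348.] 0.96
edge_a [292. 439.] 0.84
edge_a [190. 206.] 0.74
```

The cover follows (its box moved from col 356 to 350) with light contact. I'll draw on past upright.

carry_out:
  plan:
    - {"dx": 0.006, "dy": 0, "dz": -0.002, "spin": 0, "gripper": 0.06}
    - {"dx": 0.012, "dy": 0, "dz": -0.004, "spin": 0, "gripper": 0.06}
    - {"dx": 0.018, "dy": 0, "dz": -0.006, "spin": 0, "gripper": 0.06}
    - {"dx": 0.024, "dy": 0, "dz": -0.007, "spin": 0, "gripper": 0.06}
    - {"dx": 0.03, "dy": 0, "dz": -0.008, "spin": 0, "gripper": 0.06}
    - {"dx": 0.036, "dy": 0, "dz": -0.008, "spin": 0, "gripper": 0.06}
    - {"dx": 0.042, "dy": 0, "dz": -0.008, "spin": 0, "gripper": 0.06}
    - {"dx": 0.048, "dy": 0, "dz": -0.008, "spin": 0, "gripper": 0.06}
    - {"dx": 0.05, "dy": 0, "dz": -0.008, "spin": 0, "gripper": 0.06}
    - {"dx": 0.05, "dy": 0, "dz": -0.008, "spin": 0, "gripper": 0.06}

```text
time_s: 15.8
eef_pos: [0.6136, -0.0068, 0.084]
orientation: [-0.343, -3.123, -0.0]
wrist_force: [0.1, -0.2, 0.0]
finger_gap: 0.0602
gripper_force: 0.0
```

```bash
python3 -c "
from h import *;tr()
c=cap('scene');save(c['image'],'s6.png');d=np.load('tray.npz')
for k in ('cover','edge_a'):
    for r in nets.boxes_of('scene',k)[:4]: print(k,np.round(r['point']),round(r['confidence'],2))
for x,z in ((.056,.01),(.105,.05)): print(np.round(proj(c,np.append(d['O']+x*d['x']+.013*d['y'],z))[::-1]))"
```

```text
t 15.8 tray xyz mm [105.5  12.7  84. ] yaw -0.07 F [ 0.1 -0.2  0. ] gap 0.06021140819548819
cover [169. 239.] 0.8
cover [192. 204.] 0.76
cover [218. 326.] 0.7
cover [296. 438.] 0.57
edge_a [192. 207.] 0.94
edge_a [211. 326.] 0.86
edge_a [291. 440.] 0.72
edge_a [164. 238.] 0.66
[215. 330.]
[195. 344.]
```

The cover's box jumped to px (326,218), which matches the flat, turned position. I'll rise and measure it.

carry_out:
  plan:
    - {"dx": 0.02, "dy": 0, "dz": -0.04, "spin": 0, "gripper": 0.06}
    - {"dx": 0.05, "dy": 0, "dz": -0.07, "spin": 0, "gripper": 0.06}
    - {"dx": 0.07, "dy": 0, "dz": -0.09, "spin": 0, "gripper": 0.06}
    - {"dx": 0.07, "dy": 0, "dz": -0.09, "spin": 0, "gripper": 0.06}
    - {"dx": 0.07, "dy": 0, "dz": -0.09, "spin": 0, "gripper": 0.06}

```text
time_s: 16.45
eef_pos: [0.5465, 0.0084, 0.1742]
orientation: [0.342, 3.121, 0.001]
wrist_force: [0.4, 0.2, 0.4]
finger_gap: 0.0595
gripper_force: 0.0
```

```bash
python3 - <<'E'
from h import *
tr();c=cap("wrist");save(c["image"],"w7.png");d=np.load("tray.npz");im=c["image"].astype(int)
f=lambda u,z:np.round(1e3*(lambda p:np.array([(p[:2]-d["O"])@d["x"],(p[:2]-d["O"])@d["y"]]))(atz(c,u,z)),1)
for k in ("cover","edge_b","edge_a"):
    for r in nets.boxes_of("wrist",k)[:3]: print(k,np.round(r["point"]),round(r["confidence"],2),f(r["point"][::-1],.013))
# column and row profiles along the cover's middle: brightness and G-B
for x in range(300,350,22):
    print("col",x,[(r,int(im[r,x].mean()),int(im[r,x,1]-im[r,x,2]),f((x,r),.013)[0]) for r in range(100,290,5)])
E
```

```text
t 16.45 tray xyz mm [ 36.7  13.  174.2] yaw -0.05 F [0.4 0.2 0.4] gap 0.05949038525508451
cover [183. 324.] 0.85 [40.6 15.3]
cover [205.  13.] 0.82 [  63.9 -312.3]
cover [  9. 630.] 0.81 [-121.2  291.8]
edge_b [ 12. 632.] 0.77 [-118.1  293.7]
edge_b [160. 630.] 0.77 [ 16.8 325.5]
edge_b [183. 323.] 0.61 [39.9 14.5]
edge_a [ 12. 632.] 0.77 [-118.1  293.7]
edge_a [160. 630.] 0.77 [ 16.8 325.5]
edge_a [183. 323.] 0.61 [39.9 14.5]
col 300 [(100, 151, -3, np.float64(-42.5)), (105, 151, -2, np.float64(-37.8)), (110, 147, -3, np.float64(-33.1)), (115, 152, -3, np.float64(-28.3)), (120, 146, -3, np.float64(-23.6)), (125, 152, -4, np.float64(-18.7)), (130, 151, -3, np.float64(-13.9)), (135, 146, -3, np.float64(-9.0)), (140, 250, -2, np.float64(-4.0)), (145, 145, 48, np.float64(1.0)), (150, 253, -1, np.float64(6.0)), (155, 143, 7, np.float64(11.1)), (160, 142, 4, np.float64(16.2)), (165, 141, 9, np.float64(21.3)), (170, 141, 8, np.float64(26.5)), (175, 137, 9, np.float64(31.7)), (180, 141, 7, np.float64(37.0)), (185, 138, 5, np.float64(42.3)), (190, 140, 5, np.float64(47.7)), (195, 140, 5, np.
[... 2533 characters left out ...]
np.float64(42.4)), (190, 137, 3, np.float64(47.8)), (195, 136, 6, np.float64(53.2)), (200, 138, 6, np.float64(58.7)), (205, 134, 8, np.float64(64.2)), (210, 137, 5, np.float64(69.7)), (215, 137, 6, np.float64(75.3)), (220, 85, 6, np.float64(81.0)), (225, 178, 59, np.float64(86.7)), (230, 251, -2, np.float64(92.4)), (235, 144, -3, np.float64(98.2)), (240, 137, -7, np.float64(104.0)), (245, 129, -1, np.float64(109.9)), (250, 124, -4, np.float64(115.9)), (255, 119, -4, np.float64(121.9)), (260, 119, -2, np.float64(127.9)), (265, 118, -4, np.float64(134.1)), (270, 120, -3, np.float64(140.2)), (275, 110, -2, np.float64(146.4)), (280, 106, -2, np.float64(152.7)), (285, 101, -1, np.float64(159.0))]
```

The profile shows a bright rim from x ≈ -6 to 95 mm, square to the tray, and the hollow from 7 to 82 mm, so the gasket face is up. I'll lower the tips into the hollow at z ≈ 10.5 mm.

carry_out:
  plan:
    - {"dx": 0.01, "dy": -0.002, "dz": 0.05, "spin": 0, "gripper": 0.045}
    - {"dx": 0.01, "dy": -0.002, "dz": 0.1, "spin": 0, "gripper": 0.045}
    - {"dx": 0.01, "dy": 0.001, "dz": 0.135, "spin": 0, "gripper": 0.045}
    - {"dx": 0.01, "dy": 0.001, "dz": 0.15, "spin": 0, "gripper": 0.045}
    - {"dx": 0.01, "dy": 0.001, "dz": 0.158, "spin": 0, "gripper": 0.045}
    - {"dx": 0.01, "dy": 0.001, "dz": 0.162, "spin": 0, "gripper": 0.045}
    - {"dx": 0.01, "dy": 0.001, "dz": 0.162, "spin": 0, "gripper": 0.045}

```text
time_s: 17.35
eef_pos: [0.5364, 0.0111, 0.0118]
orientation: [0.344, 3.123, -0.0]
wrist_force: [-0.4, 0.9, 1.0]
finger_gap: 0.045
gripper_force: 0.0
```

```bash
python3 -c "from h import *;tr()"
```

```text
t 17.35 tray xyz mm [26.2 13.5 11.8] yaw -0.1 F [-0.4  0.9  1. ] gap 0.045046859185313155
```

carry_out:
  plan:
    - {"dx": 0.003, "dy": 0, "dz": 0.001, "spin": 0, "gripper": 0.045}
    - {"dx": 0.007, "dy": 0, "dz": 0.002, "spin": 0, "gripper": 0.045}
    - {"dx": 0.011, "dy": 0, "dz": 0.002, "spin": 0, "gripper": 0.045}
    - {"dx": 0.016, "dy": 0, "dz": 0.002, "spin": 0, "gripper": 0.045}
    - {"dx": 0.022, "dy": 0, "dz": 0.002, "spin": 0, "gripper": 0.045}
    - {"dx": 0.028, "dy": 0, "dz": 0.002, "spin": 0, "gripper": 0.045}
    - {"dx": 0.034, "dy": 0, "dz": 0.002, "spin": 0, "gripper": 0.045}
    - {"dx": 0.04, "dy": 0, "dz": 0.002, "spin": 0, "gripper": 0.045}
    - {"dx": 0.046, "dy": 0, "dz": 0.002, "spin": 0, "gripper": 0.045}
    - {"dx": 0.052, "dy": 0, "dz": 0.002, "spin": 0, "gripper": 0.045}

```text
time_s: 18.35
eef_pos: [0.4848, 0.0228, 0.01]
orientation: [0.343, 3.123, 0.0]
wrist_force: [1.1, 1.0, 1.9]
finger_gap: 0.045
gripper_force: 0.8
```

```bash
cat >> h.py <<'E'
def edges(zs=.013):
    c=cap("wrist");d=np.load("tray.npz");im=c["image"].astype(int).mean(2)
    f=lambda u,z:np.round(1e3*(lambda p:np.array([(p[:2]-d["O"])@d["x"],(p[:2]-d["O"])@d["y"]]))(atz(c,u,z)),1)
    P=lambda x,y:proj(c,np.append(d["O"]+x*d["x"]+y*d["y"],zs))
    for y in (-.03,-.015,0.002,.03,.05):
        v=[];
        for x in np.arange(-.1,.11,.001):
            u,r=np.round(P(x,y)).astype(int)
            v.append(im[r,u] if 0<=r<400 and 0<=u<640 else 0)
        v=np.array(v);g=v>200;e=np.flatnonzero(np.diff(g.astype(int)))
        print("y",y,"bright on/off x:",[-100+int(i) for i in e])
E
python3 -c "from h import *;tr();edges()"
```

```text
t 18.35 tray xyz mm [-26.7  13.8  10. ] yaw -0.07 F [1.1 1.  1.9] gap 0.044961090931631066
y -0.03 bright on/off x: [-89, -76, -47, -25]
y -0.015 bright on/off x: [-89, -76, -47, -43, -39, -36]
y 0.002 bright on/off x: [-89, -87, -78, -76]
y 0.03 bright on/off x: [-89, -76]
y 0.05 bright on/off x: [-90, -76]
```

The cover follows: its near edge is now at about -47 mm and the bar's far face at -75. That leaves some 28 mm, with a gentle end.

carry_out:
  plan:
    - {"dx": 0.005, "dy": 0, "dz": 0, "spin": 0, "gripper": 0.045}
    - {"dx": 0.01, "dy": 0, "dz": 0, "spin": 0, "gripper": 0.045}
    - {"dx": 0.015, "dy": 0, "dz": 0, "spin": 0, "gripper": 0.045}
    - {"dx": 0.019, "dy": 0, "dz": 0, "spin": 0, "gripper": 0.045}
    - {"dx": 0.022, "dy": 0, "dz": 0, "spin": 0, "gripper": 0.045}
    - {"dx": 0.024, "dy": 0, "dz": 0, "spin": 0, "gripper": 0.045}
    - {"dx": 0.026, "dy": 0, "dz": 0, "spin": 0, "gripper": 0.045}
    - {"dx": 0.027, "dy": 0, "dz": 0, "spin": 0, "gripper": 0.045}

```text
time_s: 19.2
eef_pos: [0.4587, 0.0285, 0.0099]
orientation: [-0.343, -3.123, -0.0]
wrist_force: [0.9, 0.3, -0.3]
finger_gap: 0.0449
gripper_force: 0.4
```

```bash
python3 -c "from h import *;tr();edges()"
```

```text
t 19.2 tray xyz mm [-53.4  13.8   9.9] yaw -0.07 F [ 0.9  0.3 -0.3] gap 0.04490521243439043
y -0.03 bright on/off x: [-90, -76, -75, -51]
y -0.015 bright on/off x: [-90, -77, -75, -70, -66, -63]
y 0.002 bright on/off x: [-89, -87]
y 0.03 bright on/off x: [-90, -78]
y 0.05 bright on/off x: [-90, -77]
```

carry_out:
  plan:
    - {"dx": 0.001, "dy": 0, "dz": 0, "spin": 0, "gripper": 0.045}
    - {"dx": 0.002, "dy": 0, "dz": 0, "spin": 0, "gripper": 0.045}
    - {"dx": 0.002, "dy": 0, "dz": 0, "spin": 0, "gripper": 0.045}

```text
time_s: 19.55
eef_pos: [0.4582, 0.0288, 0.0101]
orientation: [0.343, 3.12, -0.0]
wrist_force: [3.3, -1.0, -1.8]
finger_gap: 0.045
gripper_force: 1.6
```

carry_out:
  plan:
    - {"dx": 0.001, "dy": 0, "dz": 0, "spin": 0, "gripper": 0.045}
    - {"dx": 0.001, "dy": 0, "dz": 0, "spin": 0, "gripper": 0.045}

```text
time_s: 19.75
eef_pos: [0.4581, 0.0288, 0.0102]
orientation: [0.343, 3.119, -0.001]
wrist_force: [5.2, -1.1, -2.1]
finger_gap: 0.0451
gripper_force: 2.5
```

carry_out:
  plan:
    - {"dx": -0.006, "dy": 0, "dz": 0, "spin": 0, "gripper": 0.045}
    - {"dx": -0.01, "dy": 0, "dz": 0, "spin": 0, "gripper": 0.045}
    - {"dx": -0.01, "dy": 0, "dz": -0.02, "spin": 0, "gripper": 0.045}
    - {"dx": -0.01, "dy": 0, "dz": -0.06, "spin": 0, "gripper": 0.045}
    - {"dx": -0.01, "dy": 0, "dz": -0.1, "spin": 0, "gripper": 0.045}
    - {"dx": -0.01, "dy": 0, "dz": -0.15, "spin": 0, "gripper": 0.06}
    - {"dx": -0.01, "dy": 0, "dz": -0.19, "spin": 0, "gripper": 0.06}
    - {"dx": -0.01, "dy": 0, "dz": -0.19, "spin": 0, "gripper": 0.06}
    - {"dx": -0.01, "dy": 0, "dz": -0.19, "spin": 0, "gripper": 0.06}

```text
time_s: 20.65
eef_pos: [0.4651, 0.0275, 0.2003]
orientation: [-0.342, -3.122, -0.001]
wrist_force: [0.6, 0.9, 0.3]
finger_gap: 0.0602
gripper_force: 0.0
```

```bash
python3 - <<'E'
from h import *
tr();edges()
c=cap("wrist");save(c["image"],"w9.png");d=np.load("tray.npz")
f=lambda u,z:np.round(1e3*(lambda p:np.array([(p[:2]-d["O"])@d["x"],(p[:2]-d["O"])@d["y"]]))(atz(c,u,z)),1)
im=c["image"].astype(int)
# outer outline of the bright rim beyond the bar: side edges, far edge
for x in (-.065,-.02,.01):
    r=[np.round(proj(c,np.append(d["O"]+x*d["x"]+y*d["y"],.013))).astype(int) for y in np.arange(-.09,.11,.001)]
    g=np.array([im[v,u].mean() for u,v in r])>200; print(x,[-90+int(i) for i in np.flatnonzero(np.diff(g.astype(int)))])
for t in ("bolt_l","plug"):
    for r in nets.boxes_of("wrist",t)[:3]: print(t,round(r["confidence"],2),np.round(atz(c,r["point"][::-1],.007),3))
E
```

```text
t 20.65 tray xyz mm [-46.9  14.1 200.3] yaw -0.05 F [0.6 0.9 0.3] gap 0.06024200938457917
y -0.03 bright on/off x: [-89, -76, -75, -51, -1, 24]
y -0.015 bright on/off x: [-89, -76, -75, -70, -67, -63, 11, 15, 20, 24]
y 0.002 bright on/off x: [-89, -86, -79, -76, -75, -63, 11, 15, 20, 22]
y 0.03 bright on/off x: [-89, -76, -75, -72, -67, -63, 11, 22]
y 0.05 bright on/off x: [-90, -76, -75, -72, -67, -63, 11, 15, 19, 22]
-0.065 [-45, -39, -32, 12, 18, 63, 69, 75]
-0.02 [-45, -32, 63, 68, 72, 76]
0.01 [-45, -21, 52, 76]
bolt_l 0.74 [ 0.489 -0.145  0.007]
bolt_l 0.65 [0.545 0.145 0.007]
plug 0.81 [ 0.477 -0.102  0.007]
```

The cover spans x = -75 to 23 mm against the bar. Its sides stay constant at y = -45 and 76 mm, so it is square, and the bolts and plug have not moved.

```bash
python3 -c "from h import *;print(robot.finish_job())"
```

```text
the job is handed in; nothing more can be done
None
```

The cover was pushed up the far side, tipped gasket face up and drawn square against the stop bar with the bolts and plug unmoved, and the job was handed in at about 21 s; no verdict came back.

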